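Uncap the pot and take out the heat sink

TASK

Take the cap off the round pot: its two hidden lugs are caught under the pot's lock ring, so turn the cap anticlockwise (seen from above), feeling with light upward pulls for the angle where it comes free, and lift it off without wrenching it. Stand the cap upright, rim down, on the bench top and let go of it. Then lift the heat sink out of its seat in the pot and lay it flat, fins up, in the shallow grey tray; leave the dropper bottle, the tip cleaner and the other things where they stand.

Things in the scene. Friction and masses are not known exactly. Their poses are not given: they have to be found in the camera images.
- pot: round dark steel pot screwed to the bench, origin centre of underside, z up. Foot 124 mm across, 20 mm high; on it a column 71 mm across. Under the cap a steel lock ring 86 mm across (z = 30 to 36 mm) surrounds the column, with two gaps half a turn apart that let the cap's lugs through. The ring stands at any angle, unrelated to the pot's axes and unseen until the cap is off.
- pot_seat (a point): centre of the floor of the heat sink's seat, 32 mm above the pot's underside, axes as the pot. The seat is a rectangular aluminium mould frame, walls 6 mm wide and 6 mm high (top 38 mm above the pot's underside), inner opening 33 mm (x) by 37 mm (y)
- cap: aluminium cap like an inverted cup, 100 mm across, 34 mm high, 0.11 to 0.18 kg, origin at the centre of its rim (lower edge), z up; at first it rests on the pot's foot, rim 20 mm above the bench. Two lugs inside the rim at +x and -x, 11 mm wide, sit under the lock ring, so it rises only about 3 mm until they stand in the gaps. It is clear of the pot once raised 35 mm
- cap_grip (a point): centre of the black grip bar on the cap, 45 mm above the rim; bar 52 mm long (along the cap's x), 14 mm wide (y), 34 to 57 mm above the rim. Turned anticlockwise from the start the cap comes free after 0.3 to 1.45 rad (different each time, not marked), over a span of about 0.3 rad, and is caught again beyond it
- heat_sink: grey finned aluminium heat sink, 30 mm (x, along the fins) by 34 mm (y) by 15 mm high, 0.03 kg, origin at the centre of its underside, z up towards the fins. It lies in the pot's seat under the cap, underside 32 mm above the bench, its top 9 mm above the seat's frame; grip it across x or y above the frame.
- kit_tray: shallow grey plastic tray fixed to the bench (one of pot and tray is left, the other right of an empty board rack 31 mm high), outside 90 mm (x) by 110 mm (y) by 16 mm high, walls and floor 4 mm, origin at the centre of its underside, z up.
- flux_bottle: dropper bottle, 37 mm across, 100 mm tall, loose bystander, origin at the centre of its underside
- tip_cleaner: domed tip cleaner beside the board rack, 45 mm across, 61 mm tall, loose bystander, origin at the centre of its underside

How it is judged:
On the way, in this order (a step that is already met when the one before it is completed fails the run):
1. the cap is lifted clear of the pot while the heat sink stays in its seat (z of cap in the frame of pot above 0.045 m and distance of heat_sink from where it was at the start of the episode below 0.015 m), for 0.1 s.
2. the cap stands upright, rim down, on the bench top, released, while the heat sink is still in its seat (height (world z) of cap below 0.006 m and angle between cap's own z axis and vertical below 0.1 rad and horizontal distance between cap and pot above 0.1 m and contact force between cap and the fingers below 0.1 N and linear speed of cap below 0.02 m/s and distance of heat_sink from where it was at the start of the episode below 0.015 m), for 0.2 s.
At the end, for the whole second after the job is handed in: The cap stands upright (within 0.1 rad), rim down, on the bench top (origin within 6 mm of z = 0), and the heat sink lies flat on the tray's floor inside its walls, fins up (within 0.12 rad, underside less than 8 mm above the tray's underside); both at rest (height (world z) of cap between -0.006 and 0.006 m and angle between cap's own z axis and vertical below 0.1 rad and linear speed of each of cap, heat_sink below 0.02 m/s and x of heat_sink in the frame of kit_tray between -0.041 and 0.041 m and y of heat_sink in the frame of kit_tray between -0.051 and 0.051 m and z of heat_sink in the frame of kit_tray below 0.008 m and angle between heat_sink's own z axis and vertical below 0.12 rad); the robot touches nothing.
It fails at once if the cap is wrenched: more than 100 N between cap and pot (contact force between cap and pot above 100 N).
It fails at once if the dropper bottle is moved by more than 30 mm (distance of flux_bottle from where it was at the start of the episode above 0.03 m).
It fails at once if the tip cleaner is moved by more than 30 mm (distance of tip_cleaner from where it was at the start of the episode above 0.03 m).
It also fails if it takes over 64 s, if anything falls off the work surface, if the arm or the gripper's body presses on something with over 40 N, if the wrist force passes 120 N, or if a joint passes its speed limit or range.

ROBOT

A 6-joint arm with a two-finger parallel gripper is mounted at the origin on a cart in front of the work surface, level with it; the furniture and walls round the work are solid. World frame = base frame: x ahead of the robot, y to its left, z up, the work surface at z = 0. Lengths are in m, angles in rad, forces in N, time in s.
With the tool pointing down it reaches from about 0.425 to 1.125 m from the base axis. Payload 14.9 kg.
Tool frame: the origin (TCP) lies on the centre line of the jaws, within the pads' length; the fingertips stand 11 mm ahead of it and the grasp point (between the pads) lies 8 mm behind it; z points along the fingers, y is the line along which they close (so a half turn about z gives the same grasp; the last joint's range is limited). The gripper opens to 91 mm and grips with 3 to 60 N. Pads are 32 mm wide; open, the fingers measure 118 mm over their backs; the gripper's body (76 mm by 178 mm) begins 60 mm behind the grasp point.
Start: joints at [1.283, 0.379, 1.734, -0, 1.028, -0.033], TCP at [0.176, 0.677, 0.225] pointing down, gripper open.
Joint ranges: [-2.77, 2.77], [-0.74, 2.19], [0, 2.66], [-1.06, 4.2], [0.31, 2.87], [-3.08, 3.08]. Speed limits (rad/s): [1.89, 1.89, 2.39, 3.14, 3.14, 3.14].

INTERFACE

Orientations are given as a 3x3 rotation matrix whose columns are the frame's x, y, z axes.
In Python, from bench import arm, optics gives the robot as it stands. Calls block until the motion is done:
- arm.goto(position, orientation): joint-space move of the TCP to a pose.
- arm.servo_line(position, v=0.15, rot=None, guard=None): straight line of the TCP; rot=None keeps the orientation; v is the mean speed in m/s. With guard (N) it stops when the force on the tool has changed by that much, and returns True; else False.
- arm.move_joints(angles): joint-space move.
- arm.ungrasp() and arm.grab(effort=None): open the fingers fully, or close them until they stop; effort is the grip in N (None keeps the last).
- arm.hold(seconds).
- arm.inverse_kinematics(position, orientation): joint angles nearest the present ones, or None.
- arm.read_state(): the state.
- optics.camera(name): name is "scene" or "side" or "wrist"; returns a dict with "pixels" (480x640x3 uint8, red, green, blue), "fx", "fy", "cx", "cy" (pixels), "pose" (4x4, takes a point from camera to world coordinates). Camera axes: x right, y up, looking along -z (the intrinsics and any distortion apply to the point x, -y, -z); pixel columns grow to the right and rows downward; lengths in m; the calibration is good to about 2 mm. A picture is of the moment at which its call begins. There is no depth.
A pose or a line that the arm cannot do raises arm.Unreachable and nothing moves.
- arm.close_job(): hands the job in; it is judged then, once.
The state is a dict: "clock": time; "joints": joint angles; "dq": joint speeds; "tau": joint torques, N m; "tool_pos": TCP position; "tool_rot": TCP orientation; "ft_force": force on the tool from outside, world axes, zero at the start; "moment": the same for the moment, N m; "finger_gap": finger opening in m; "grasp_force": force on a finger pad.
Only numpy, scipy, OpenCV 4.12 (cv2) and the standard library are available. Lean on these libraries where they do the work, as an engineer would, in place of code of your own. Each camera call takes 0.05 s, during which the arm holds its last target. There are 200 camera calls.

## Working session

There is one attempt and no reset: what is moved stays moved. The work goes in short steps, each a Python script; the robot and the scene stay as the last script left them, time stands still between calls to the robot, and variables do not carry over. Pictures are saved under pics/ and viewed, at most 10 in all, crops included, and the job is handed in when it is done.

```bash
mkdir -p pics; ls; python3 - <<'E'
from bench import arm, optics
import cv2, numpy as np
for n in ("scene","side"):
    c=optics.camera(n); cv2.imwrite(f"pics/{n}0.png",c["pixels"][:,:,::-1])
    print(n,c["fx"],c["fy"],c["cx"],c["cy"],np.round(c["pose"],3).tolist(),[k for k in c])
print(arm.read_state())
E
```

```text
pics
scene 437.91692739977816 437.91692739977816 325.7930725772661 228.83569231407202 [[0.826, 0.425, -0.371, 0.139], [-0.564, 0.609, -0.558, -0.587], [-0.011, 0.67, 0.743, 0.837], [0.0, 0.0, 0.0, 1.0]] ['pixels', 'fx', 'fy', 'cx', 'cy', 'pose']
side 558.0406756887048 558.0406756887048 322.14585112377864 238.46478546286434 [[0.995, 0.065, -0.08, 0.404], [-0.102, 0.515, -0.851, -1.045], [-0.014, 0.855, 0.519, 0.696], [0.0, 0.0, 0.0, 1.0]] ['pixels', 'fx', 'fy', 'cx', 'cy', 'pose']
{'clock': 0.1, 'joints': array([ 1.28270471e+00,  3.79380079e-01,  1.73472483e+00, -3.25954808e-06,
        1.02848377e+00, -3.32892339e-02]), 'dq': array([-0.00042429, -0.0003463 , -0.00194212, -0.00065047,  0.00065024,
        0.00111894]), 'tau': array([-2.65129884e-04, -7.65034389e+01, -4.35295200e+01,  6.52650185e-02,
        3.98289564e-02, -3.89930017e-05]), 'tool_pos': array([0.17633869, 0.67706826, 0.22433587]), 'tool_rot': array([[-9.67713545e-01,  2.52052409e-01, -2.80316818e-04],
       [ 2.52052563e-01,  9.67713073e-01, -9.55769877e-04],
       [ 3.03621486e-05, -9.95566028e-04, -9.99999504e-01]]), 'ft_force': array([-0.90541307, -0.01638983,  0.95688229]), 'moment': array([-0.00450317, -0.05224741,  0.00281236]), 'grasp_force': 0.0, 'finger_gap': 0.09150864594279454}
```

View pics/scene0.png

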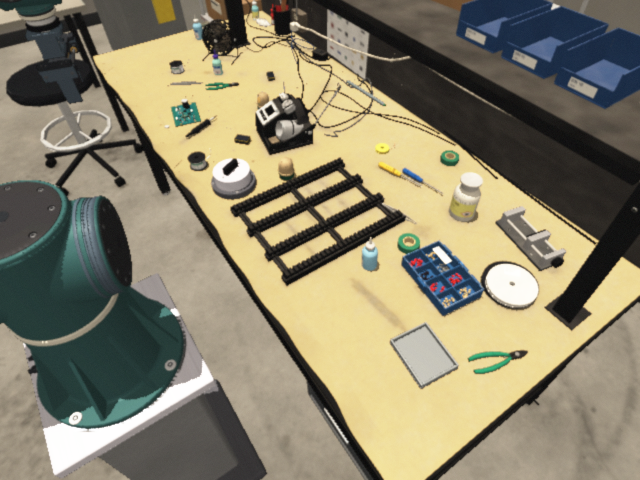

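View pics/side0.png

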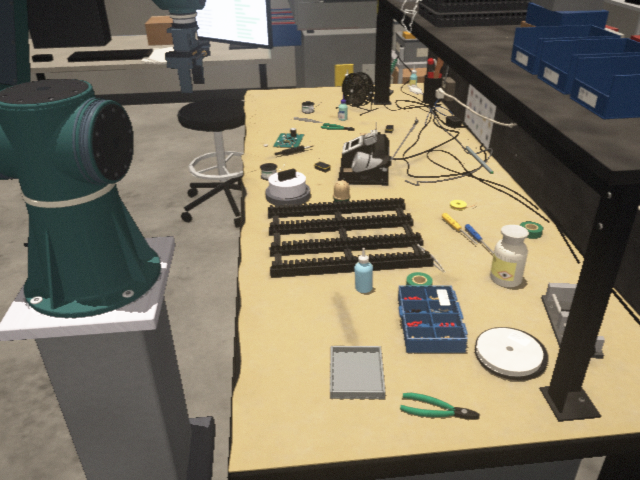

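The scene picture shows the white cap at (232,176), its black bar at (231,166), the tray at (423,354), the bottle at (370,255) and the tip cleaner at (286,168). In the side picture, the cap is at (287,184) and the tray at (357,372). Next I'll locate them roughly and look from the wrist.

```bash
cat > h.py <<'E'
from bench import arm, optics
import cv2, numpy as np
def ray(c,u,v):
    d=np.array([(u-c["cx"])/c["fx"],-(v-c["cy"])/c["fy"],-1.]); return c["pose"][:3,3],c["pose"][:3,:3]@d
def onz(c,u,v,z):
    o,d=ray(c,u,v); return o+d*(z-o[2])/d[2]
def down(yaw):  # tool y (closing line) at angle yaw, z down
    y=np.array([np.cos(yaw),np.sin(yaw),0]); z=np.array([0,0,-1.]); return np.c_[np.cross(y,z),y,z]
def snap(n,f):
    c=optics.camera(n); cv2.imwrite(f"pics/{f}.png",c["pixels"][:,:,::-1]); return c
E
python3 - <<'E'
from h import *
S=optics.camera("scene"); D=optics.camera("side")
for nm,a,b,z in [("grip",(231,166),(289,175),.065),("tray",(423,354),(357,372),.012),("bottle",(370,267),(364,289),0),("tip",(286,178),(342,198),0),("rackL",(292,275),(273,271),.03),("rackfarR",(403,217),(425,250),.03),("racktopL",(235,209),(270,205),.03),("racktopR",(342,163),(404,201),.03)]:
    print(nm,onz(S,*a,z).round(3),onz(D,*b,z).round(3))
w=optics.camera("wrist"); s=arm.read_state()
print(np.round(s["tool_rot"].T@(w["pose"][:3,3]-s["tool_pos"]),3), np.round(s["tool_rot"].T@w["pose"][:3,:3],3),w["fx"])
E
```

```text
grip [0.442 0.333 0.065] [0.447 0.327 0.065]
tray [ 0.52  -0.359  0.012] [ 0.523 -0.364  0.012]
bottle [ 0.574 -0.119  0.   ] [ 0.577 -0.117  0.   ]
tip [0.574 0.27  0.   ] [0.587 0.301 0.   ]
rackL [ 0.4   -0.053  0.03 ] [ 0.391 -0.071  0.03 ]
rackfarR [ 0.726 -0.059  0.03 ] [ 0.728 -0.03   0.03 ]
racktopL [0.388 0.212 0.03 ] [0.391 0.228 0.03 ]
racktopR [0.724 0.203 0.03 ] [0.735 0.205 0.03 ]
[ 0.073  0.001 -0.16 ] [[ 0.001  0.965  0.262]
 [ 1.    -0.001  0.   ]
 [ 0.     0.262 -0.965]] 366.5918102880543
```

```bash
python3 - <<'E'
from h import *
p=np.array([.445,.330,.22])
for y in np.arange(-3,3.2,.5):
    q=arm.inverse_kinematics(p,down(y)); print(round(y,2), None if q is None else np.round(q,2))
y0=np.arctan2(.9677,.252)
arm.goto(p,down(y0-.6)); snap("wrist","w1"); print(arm.read_state()["joints"].round(2))
c=optics.camera("wrist"); print(onz(c,320,240,.077))
E
```

```text
-3.0 [ 0.6   0.16  2.03 -0.    0.95 -2.69]
-2.5 None
-2.0 [ 0.6   0.16  2.03 -0.    0.95  2.6 ]
-1.5 [ 0.6   0.16  2.03 -0.    0.95  2.1 ]
-1.0 [ 0.6   0.16  2.03 -0.    0.95  1.6 ]
-0.5 [ 0.6   0.16  2.03 -0.    0.95  1.1 ]
0.0 [ 0.6   0.16  2.03 -0.    0.95  0.6 ]
0.5 [ 0.6   0.16  2.03 -0.    0.95  0.1 ]
1.0 [ 0.6   0.16  2.03 -0.    0.95 -0.4 ]
1.5 [ 0.6   0.16  2.03 -0.    0.95 -0.9 ]
2.0 [ 0.6   0.16  2.03 -0.    0.95 -1.4 ]
2.5 [ 0.6   0.16  2.03 -0.    0.95 -1.9 ]
3.0 [ 0.6   0.16  2.03 -0.    0.95 -2.4 ]
[ 0.6   0.16  2.03  0.    0.95 -0.12]
[0.44739085 0.32048199 0.077     ]
```

View pics/w1.png

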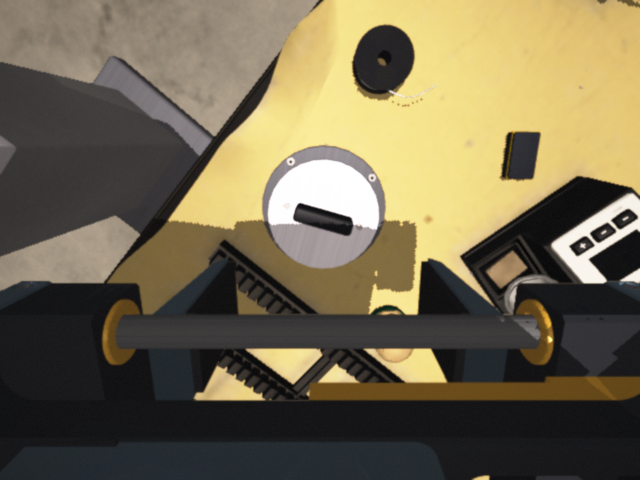

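The wrist picture shows the cap disc centred near (323,207) and the black bar centred near (323,218), tilted slightly. Next I'll mask the bar for its pose, then grip it.

```bash
python3 - <<'E'
from h import *
c=optics.camera("wrist"); g=c["pixels"].max(2); H,W=g.shape
m=np.zeros_like(g); cv2.circle(m,(323,207),50,255,-1)
b=((g<75)&(m>0)).astype(np.uint8)
cs,_=cv2.findContours(b,cv2.RETR_EXTERNAL,cv2.CHAIN_APPROX_NONE); k=max(cs,key=cv2.contourArea)
print(cv2.contourArea(k),cv2.minAreaRect(k))
P=np.array([onz(c,u,v,.072)[:2] for u,v in k[:,0,:]],np.float32)*1000
r=cv2.minAreaRect(P); print("bar mm",r)
d=((c["pixels"].min(2)>150)&(np.hypot(*np.meshgrid(np.arange(W)-323,np.arange(H)-207))<66)).astype(np.uint8)
# cap foot cross-check: scene/side bar centroid
for n,(u0,v0) in (("scene",(231,166)),("side",(289,175))):
    s=optics.camera(n); q=s["pixels"].max(2); M=np.zeros_like(q); cv2.circle(M,(u0,v0),13,255,-1)
    v,u=np.where((q<75)&(M>0)); print(n,len(u),u.mean(),v.mean(),onz(s,u.mean(),v.mean(),.067).round(4))
E
```

```text
970.5 ((323.4437561035156, 219.42977905273438), (59.077430725097656, 18.0328426361084), 15.780752182006836)
bar mm ((438.5574035644531, 335.16259765625), (50.78199005126953, 15.790457725524902), 25.112272262573242)
scene 123 230.21951219512195 166.8048780487805 [0.4384 0.3288 0.067 ]
side 136 286.54411764705884 174.55882352941177 [0.4401 0.3268 0.067 ]
```

```bash
cat >> h.py <<'E'
def bar(c,guess,R=.03):
    u0,v0=proj(c,guess); g=c["pixels"].max(2); m=np.zeros_like(g)
    cv2.circle(m,(int(u0),int(v0)),int(R*c["fx"]/.3),255,-1)
    cs,_=cv2.findContours(((g<75)&(m>0)).astype(np.uint8),cv2.RETR_EXTERNAL,cv2.CHAIN_APPROX_NONE)
    return max(cs,key=cv2.contourArea)[:,0,:]
def proj(c,p):
    q=c["pose"][:3,:3].T@(np.asarray(p)-c["pose"][:3,3]); return c["cx"]-c["fx"]*q[0]/q[2], c["cy"]+c["fy"]*q[1]/q[2]
def tri(rays):
    A=np.zeros((3,3));b=np.zeros(3)
    for o,d in rays:
        d=d/np.linalg.norm(d);M=np.eye(3)-np.outer(d,d);A+=M;b+=M@o
    return np.linalg.solve(A,b)
E
python3 - <<'E'
from h import *
G=[.4386,.332,.07]; R=[]
def meas():
    c=snap("wrist","w%d"%(2+len(R))); k=bar(c,G)
    (u,v),_,_=cv2.minAreaRect(k); R.append(ray(c,u,v))
    P=np.array([onz(c,a,b,.074)[:2] for a,b in k],np.float32)*1000
    print((u,v),cv2.minAreaRect(P))
meas()
arm.goto(np.array([.44,.331,.22]),down(-1.134)); meas()
print(tri(R), arm.read_state()["joints"].round(2))
E
```

```text
(323.60382080078125, 219.1290740966797) ((438.2633972167969, 335.5013732910156), (50.284080505371094, 15.689105987548828), 25.02642822265625)
(324.0, 227.0) ((440.02569580078125, 335.05267333984375), (52.87266159057617, 12.14323616027832), 25.257219314575195)
[0.43905578 0.33446762 0.06716825] [0.6  0.15 2.04 0.   0.95 1.74]
```

View pics/w3.png

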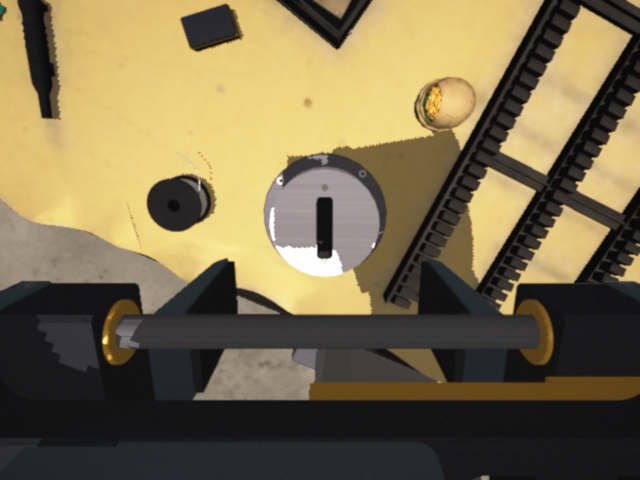

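The second view shows the bar upright in the image at (324,227), aligned with the jaws, with the cap centred at (325,215). The grip centre is about (0.4395, 0.334). Next I'll descend, grip it and turn in steps with guarded pulls.

```bash
python3 - <<'E'
from h import *
p=np.array([.4395,.3340,.0675]); y0=np.radians(25.2)-np.pi/2
arm.goto(p+[0,0,.05],down(y0))
print("touch",arm.servo_line(p,v=.06,guard=8))
arm.grab(20); arm.hold(.2); s=arm.read_state()
print(s["clock"],s["tool_pos"],s["finger_gap"],s["grasp_force"],s["ft_force"].round(1),s["moment"].round(2))
arm.servo_line(p,v=.05,rot=down(y0+.1)); s=arm.read_state()
print(s["clock"],s["tool_pos"],s["joints"][5],s["ft_force"].round(1),s["moment"].round(2))
E
```

```text
touch False
6.675 [0.43952268 0.3340116  0.06750601] 0.013806443820088533 19.99869078397751 [ 0.6 -0.7 -0.8] [-0.05  0.1  -0.  ]
6.925 [0.43949905 0.33398829 0.06749634] 1.6410152957197148 [-0.1  0.  -0.4] [-0.12  0.15  0.07]
```

Gripped cleanly with negligible side forces. Next is the search.

```bash
python3 - <<'E'
from h import *
p=np.array([.4395,.3340,.0675]); y0=np.radians(25.2)-np.pi/2
for a in np.arange(.2,1.75,.1):
    R=down(y0+a)
    arm.servo_line(p,v=.05,rot=R,guard=25); f=arm.read_state()
    hit=arm.servo_line(p+[0,0,.008],v=.025,guard=7); s=arm.read_state()
    print(round(a,2),round(s["clock"],2),hit,round(s["tool_pos"][2]-p[2],4),f["ft_force"].round(1),f["moment"][2].round(2),s["ft_force"].round(1),round(s["grasp_force"],1))
    if not hit: break
    arm.servo_line(p,v=.04)
E
```

```text
0.2 7.42 True 0.0028 [-0.4 -0.1 -0.1] -0.0 [-1.   0.5 -1.1] 20.0
0.3 8.14 True 0.0015 [0.3 0.1 5.4] 0.16 [-0.3 -0.4 -1.3] 20.0
0.4 8.89 True 0.0027 [0.5 0.4 3.6] 0.14 [-0.2 -0.9 -1.6] 20.0
0.5 9.64 True 0.0027 [ 1. -1.  4.] 0.08 [ 0.3  0.6 -0.5] 20.0
0.6 10.39 True 0.0027 [ 0.5 -1.6  2.5] 0.07 [-0.1 -0.7 -1.3] 20.0
0.7 11.14 True 0.0027 [ 0.1 -0.3  2.9] 0.08 [-0.5  0.6 -2.8] 20.0
0.8 11.89 True 0.0027 [ 0.4 -0.7  1.5] 0.07 [-0.6  0.4 -2.3] 20.0
0.9 12.64 True 0.0027 [ 1.  -0.4  2.6] 0.08 [ 1.2 -1.5 -2.3] 20.0
1.0 13.4 True 0.0033 [ 1.  -1.1  2.3] 0.1 [ 0.8  2.9 -0.9] 20.0
1.1 14.37 False 0.008 [-0.   1.1  4.1] 0.16 [-3.1  0.4 -0.4] 20.0
```

```bash
python3 - <<'E'
from h import *
p=np.array([.4395,.3340,.0675]); y0=np.radians(25.2)-np.pi/2
print(arm.servo_line(p+[0,0,.008],v=.05,rot=down(y0+1.16),guard=10))
for dz in (.02,.045,.11):
    print(arm.servo_line(p+[0,0,dz],v=.05,guard=10)); s=arm.read_state()
    print(s["clock"],s["tool_pos"],s["ft_force"].round(1),s["finger_gap"])
snap("scene","s1"); snap("side","d1")
E
python3 -c "
import cv2,numpy as np
a=cv2.imread('pics/s1.png')[100:280,160:400];b=cv2.imread('pics/d1.png')[110:290,220:460]
cv2.imwrite('pics/m1.png',cv2.resize(np.hstack([a,b]),(800,300)))"
```

```text
False
False
15.0083 [0.43989492 0.33416071 0.08806619] [ 0.9  1.  -2.1] 0.013812446269452454
False
15.6583 [0.43947378 0.33397822 0.11258705] [ 1.   0.1 -2.1] 0.013887943843219647
False
17.1083 [0.43934689 0.33389084 0.17717013] [-0.2 -0.1 -1.5] 0.01380237955415273
```

View pics/m1.png

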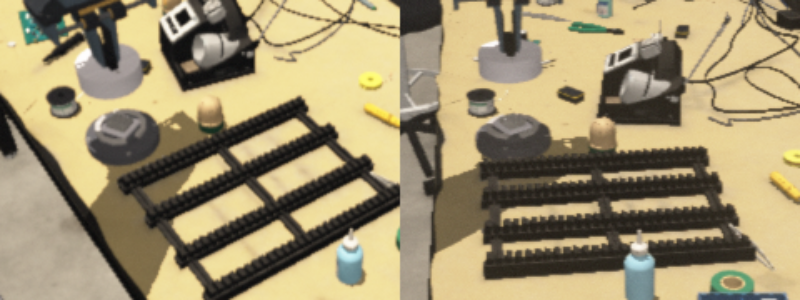

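The cap hangs free in the gripper (left view about (110,75)) and the pot is exposed below with the heat sink in its seat. I'll carry the cap to the empty spot right of the rack.

```bash
python3 - <<'E'
from h import *
R=arm.read_state()["tool_rot"]
arm.servo_line(np.array([.46,-.2,.177]),v=.25)
arm.servo_line(np.array([.46,-.2,.06]),v=.12)
print(arm.servo_line(np.array([.46,-.2,.044]),v=.015,guard=4)); s=arm.read_state()
print(s["clock"],s["tool_pos"],s["ft_force"].round(1))
arm.ungrasp(); arm.hold(.4)
arm.servo_line(np.array([.46,-.2,.16]),v=.2)
c=snap("scene","s2"); D=snap("side","d2"); print(arm.read_state()["clock"])
E
python3 -c "
import cv2,numpy as np
a=cv2.imread('pics/s2.png')[200:400,240:500];b=cv2.imread('pics/d2.png')[220:420,240:500]
cv2.imwrite('pics/m2.png',cv2.resize(np.hstack([a,b]),(800,308)))"
```

```text
True
21.425 [ 0.45995276 -0.19996798  0.04719446] [-0.2  0.2  3.6]
23.8667
```

View pics/m2.png

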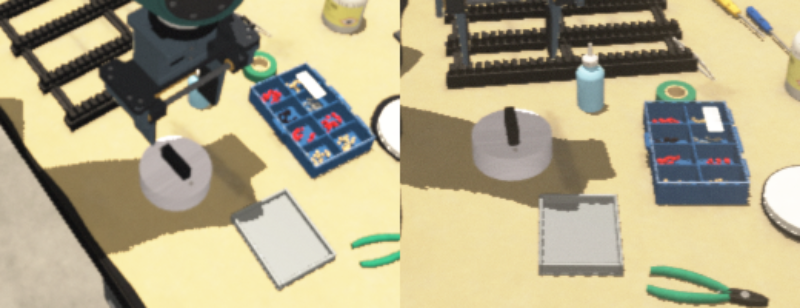

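The cap stands upright at (176,172) in the left half of the picture, and the tray is clear at (283,238). Back to the pot with a wrist look.

```bash
python3 - <<'E'
from h import *
arm.goto(np.array([.44,.333,.18]),down(0.25)); c=snap("wrist","w4"); 
print(arm.read_state()["clock"],proj(c,[.4395,.334,.047]))
E
python3 -c "
import cv2
a=cv2.imread('pics/w4.png')[110:350,190:450]
cv2.imwrite('pics/m4.png',cv2.resize(a,(624,576),interpolation=cv2.INTER_CUBIC))"
```

```text
25.85 (np.float64(325.43533236150597), np.float64(230.75028631499254))
```

View pics/m4.png

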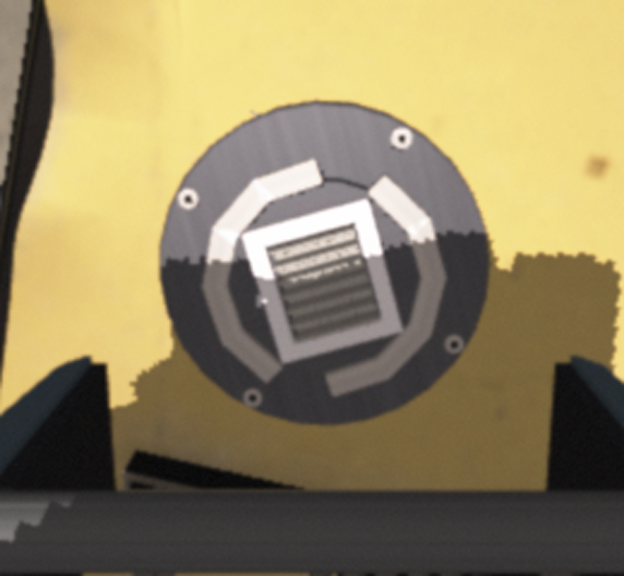

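The pot is open; the heat sink sits in its white-rimmed frame (crop centre about (325,283)) with the fins running nearly along the image's horizontal. I'll use the frame and fin corners for the pose and grip across the fins' ends.

```bash
python3 - <<'E'
from h import *
c=optics.camera("wrist")
def pts(L,z): return np.array([onz(c,190+(u+.5)/2.4-.5,110+(v+.5)/2.4-.5,z)[:2] for u,v in L])
F=pts([(243,234),(369,199),(402,331),(284,362)],.038); H=pts([(266,248),(357,225),(381,320),(297,342)],.047)
for n,Q in (("frame",F),("hs",H)):
    e=[Q[1]-Q[0],Q[2]-Q[3],Q[2]-Q[1],Q[3]-Q[0]]
    print(n,Q.mean(0).round(4),[(round(np.hypot(*d)*1000,1),round(np.degrees(np.arctan2(d[1],d[0])),1)) for d in e])
S=optics.camera("scene");D=optics.camera("side")
for n,L,C in (("scene",[(391,334),(425,325),(456,361),(422,384)],S),("side",[(331,347),(382,347),(384,398),(331,397)],D)):
    Q=np.array([onz(C,u,v,.016)[:2] for u,v in L]); print(n,Q.round(3).tolist(),Q.mean(0).round(3))
E
```

```text
frame [0.439  0.3344] [(np.float64(45.3), np.float64(29.9)), (np.float64(44.0), np.float64(29.7)), (np.float64(48.9), np.float64(-61.1)), (np.float64(48.8), np.float64(-59.5))]
hs [0.4389 0.336 ] [(np.float64(31.7), np.float64(28.6)), (np.float64(30.2), np.float64(29.6)), (np.float64(34.3), np.float64(-61.2)), (np.float64(34.8), np.float64(-58.7))]
scene [[0.495, -0.29], [0.567, -0.314], [0.562, -0.408], [0.475, -0.404]] [ 0.524 -0.354]
side [[0.486, -0.301], [0.576, -0.312], [0.557, -0.429], [0.473, -0.417]] [ 0.523 -0.365]
```

```bash
python3 - <<'E'
from h import *
p=np.array([.439,.335,.0525]); R=down(.515)
arm.goto(p+[0,0,.05],R)
print(arm.servo_line(p,v=.06,guard=6))
arm.grab(15); arm.hold(.2); s=arm.read_state(); print(s["clock"],s["finger_gap"],s["grasp_force"],s["ft_force"].round(1))
print(arm.servo_line(p+[0,0,.012],v=.04,guard=8),arm.servo_line(p+[0,0,.14],v=.15,guard=10)); s=arm.read_state()
print(s["clock"],s["finger_gap"],s["grasp_force"],s["tool_pos"])
arm.servo_line(np.array([.46,-.0,.20]),v=.25)
arm.servo_line(np.array([.5235,-.361,.17]),v=.25,rot=down(-.13))
c=snap("wrist","w5"); s=arm.read_state(); print(s["clock"],s["finger_gap"],s["grasp_force"],proj(c,[.5235,-.361,.016]))
E
```

```text
False
28.55 0.029741545094065007 15.000486918725073 [-4.2 -3.7  6.1]
True False
29.8333 0.029486646134279024 15.000006314367056 [0.43854047 0.33467004 0.19156515]
33.0 0.029333867740146437 15.000066426582634 (np.float64(326.7607685343312), np.float64(228.4618830473289))
```

View pics/w5.png

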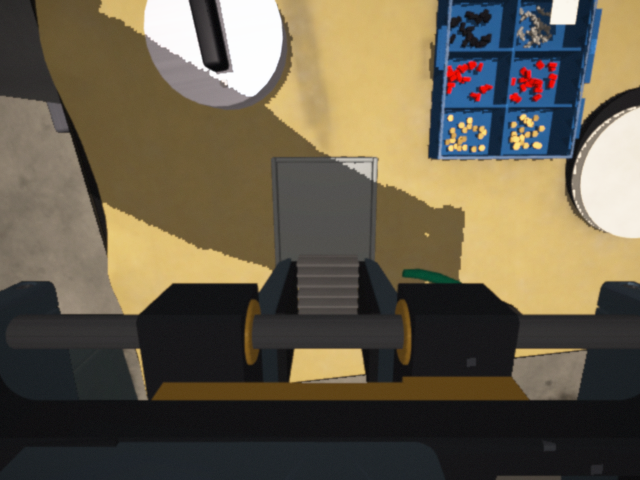

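The heat sink is held, fins visible at (328,287); below it the tray shows its far edge from (273,158) to (378,158). I'll refine the tray centre from that edge and then place it.

```bash
python3 - <<'E'
from h import *
c=optics.camera("wrist")
a,b=onz(c,273,158,.016)[:2],onz(c,378,158,.016)[:2]; e=(b-a)/np.linalg.norm(b-a)
n=np.array([e[1],-e[0]]); ctr=(a+b)/2+n*.055
print(np.linalg.norm(b-a),np.degrees(np.arctan2(e[1],e[0])),ctr)
assert np.hypot(*(ctr-[.5235,-.361]))<.015
p=np.r_[ctr,.0282]
arm.servo_line(p+[0,0,.03],v=.15); print(arm.servo_line(p,v=.03,guard=4)); s=arm.read_state(); print(s["clock"],s["tool_pos"],s["ft_force"].round(1))
D=snap("side","d6")
E
python3 -c "
import cv2
a=cv2.imread('pics/d6.png')[290:430,270:450]
cv2.imwrite('pics/m6.png',cv2.resize(a,(720,560),interpolation=cv2.INTER_CUBIC))"
```

```text
0.08797474330141639 -7.348701186972273 [ 0.52328281 -0.35525924]
False
35.1 [ 0.52339109 -0.35533641  0.02837894] [-0.1 -0.5 -0.1]
```

View pics/m6.png

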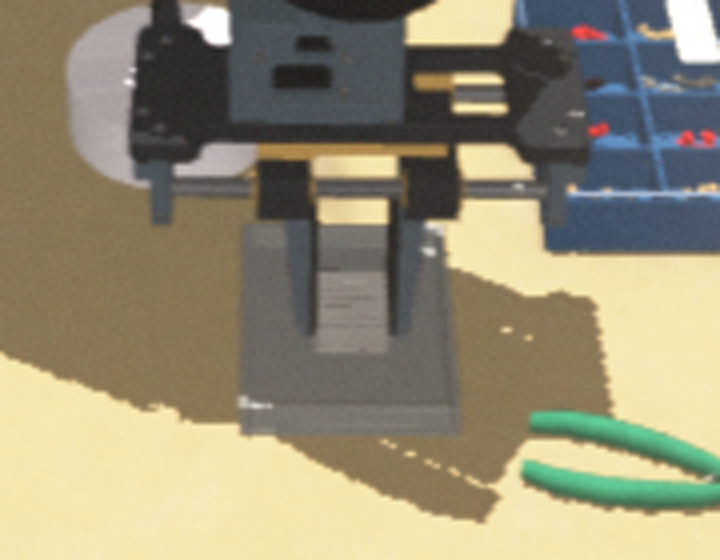

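The heat sink hangs level just above the tray floor, at (352,312) in the crop. The fingertips are just above the walls, so I'll release it here.

```bash
python3 - <<'E'
from h import *
arm.ungrasp(); arm.hold(.3); s=arm.read_state(); print(s["ft_force"].round(1))
arm.servo_line(s["tool_pos"]+[0,0,.12],v=.12); arm.servo_line(np.array([.5235,-.42,.17]),v=.2)
snap("wrist","w7"); snap("side","d7"); print(arm.read_state()["clock"])
E
python3 -c "
import cv2,numpy as np
a=cv2.imread('pics/w7.png')[0:330,160:520];b=cv2.imread('pics/d7.png')[230:430,250:470]
cv2.imwrite('pics/m7.png',np.hstack([a,cv2.resize(b,(363,330))]))"
```

```text
[-0.3 -0.5 -0.2]
38.225
```

View pics/m7.png

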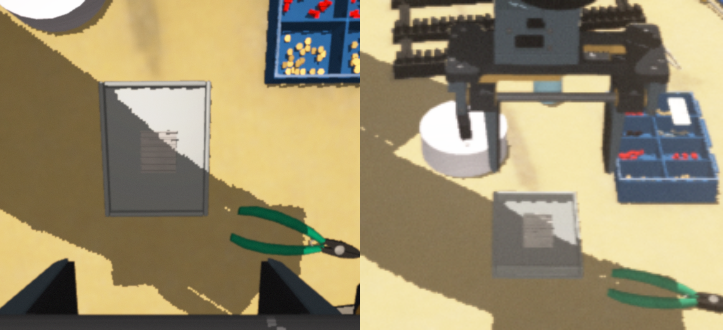

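The heat sink lies flat with fins up near the middle of the tray (158,151 in the left half of the picture), and the cap stands upright. Handing in.

```bash
python3 -c "
from bench import arm
print(arm.close_job())"
```

```text
the job is handed in; nothing more can be done
None
```

The cap came free after turning about 1.1 rad and stands upright on the bench; the heat sink lies fins up in the tray, and I handed the job in at about 38 s of the 64 s, with no verdict returned.

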